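# Fit the idler wheel and hold back the belt grinder's tension arm

### The arm

A 6-joint arm with a two-finger parallel gripper is mounted at the origin on a cart in front of the work surface, level with it; the furniture and walls round the work are solid. World frame = base frame: x ahead of the robot, y to its left, z up, the work surface at z = 0. Lengths are in m, angles in rad, forces in N, time in s.
With the tool pointing down it reaches from about 0.3 to 0.775 m from the base axis. Payload 14.6 kg.
Tool frame: the origin (TCP) lies at the very end of the fingers, on their centre line; the grasp point (between the pads) lies 19 mm behind it; y points along the fingers, x is the direction in which the jaws open and shut, and the axes are right-handed (so a half turn about y gives the same grasp; the last joint's range is limited). The gripper opens to 94 mm and grips with 3 to 60 N. Pads are 16 mm wide; open, the fingers measure 119 mm over their backs; the gripper's body (75 mm by 177 mm) begins 78 mm behind the grasp point.
Start: joints at [1.156, 0.3, 1.521, -0, 1.321, -0.067], TCP at [0.187, 0.517, 0.205] pointing down, gripper open.
Joint ranges: [-3.03, 3.03], [-0.79, 2.21], [0.23, 2.52], [-1.04, 4.18], [0, 3.07], [-2.55, 2.55]. Speed limits (rad/s): [2.22, 2.22, 2.57, 3.14, 3.14, 3.14].

### API

Orientations are given as [roll, pitch, yaw] about the fixed x, y, z axes, in that order (R = Rz(yaw) Ry(pitch) Rx(roll)).
In Python, from station import * gives the robot as it stands.
- The arm moves only by the tool send_rows, never from a script. Its argument "series" is text: rows parted by semicolons, each of 7 numbers parted by spaces: the turn, a rotation vector about the tool's x, y, z in units of 5 degrees (1.0 is 5 degrees), then the shift along the tool's x, y, z in cm, then the opening, from -1 (shut) to 1 (fully open). A call has exactly 10 rows; each row is the pose to reach, as a shift and turn from the pose commanded when the call began, along the tool's axes at that moment; what a row does not reach only later rows make up. A row lasts 1/12 s, in which the tool goes at most 41.7 mm and 7.16 degrees, less where a joint would pass 70% of its speed; a pose out of reach is approached as far as the arm can. A call with a gripper value outside its range is refused whole. The fingers move at their own pace and stop on an object; "newtons" is the grip in N (left out, the last holds). Time passes only in rows, so rows that repeat a pose let the fingers close, or fill a call up. It gives the time, the measured TCP pose, the force and the opening at its end, in the units of the state.
- get_obs(): the state, without advancing time (a new reading comes with each control period).
- camera(name): name is "side" or "top"; returns the picture (384x512x3 uint8, red, green, blue); there is no depth.
- camera_info(name): a dict with "K" (3x3 intrinsics, pixels), "R" (3x3) and "t" (3): a world point X has camera coordinates R X + t. Camera axes: x right, y down, z forward; pixel columns grow to the right and rows downward; lengths in m; the calibration is good to about 2 mm. A picture is of the moment at which its call begins. camera_info takes no time and is no camera call.
- hand_in(): hands the job in, once; it reports no verdict.
The state is a dict: "time_s": time; "qpos": joint angles; "joint_vel": joint speeds; "tau": joint torques, N m; "ee_pos": TCP position; "eef_rot": TCP orientation; "force": force on the tool from outside, world axes, zero at the start; "moment": the same for the moment, N m; "grip_width": finger opening in m.
Only numpy, scipy, OpenCV 4.12 (cv2) and the standard library are available. Lean on these libraries where they do the work, as an engineer would, in place of code of your own. Each camera call takes 0.05 s, during which the arm holds its last target. There are 200 camera calls.

### The job

The small green belt grinder is ready for a new belt: lower the loose aluminium idler wheel onto the spindle of its sprung tension arm, with the arm still relaxed, until the wheel sits flat and fully home, and let go of it. Then take the arm's black handle, push the arm back against its spring past the last click of its ratchet and on to the rubber stop, and finish still holding it there with the gripper so that a belt can be slipped on (the ratchet alone would let it come forward again a little). Leave the dropper bottle, the polish pot, the red screwdriver and the steel block where they are.

Things in the scene. Friction and masses are not known exactly. Their poses are not given: they have to be found in the camera images.
- wheel_center (a point): centre (half-way up, on the bore axis) of the loose pale aluminium idler wheel (dark bearing ring round its bore), 50 mm across, 28 mm high, 120 g, lying flat on the bench with its 14 mm through bore upright (z axis along the bore; either way up is right)
- spindle_seat (a point): point on the axis of the upright steel spindle at the height of the collar face that the wheel's underside rests on, 52 mm above the bench; it moves with the arm. The spindle is 12 mm thick and rises 34 mm above this point, the top 8 mm tapering to 6 mm across. A wheel fully home has its centre 14 mm above this point. The collar is 22 mm across on a flat arm 26 mm wide whose top is 48 mm above the bench. The x axis points along the arm from pivot to handle
- handle_grip (a point): point on the axis of the upright black round handle at the end of the arm, 80 mm above the bench; the handle is about 17 mm thick and stands from 48 to 104 mm above the bench, 75 mm beyond the spindle and 150 mm from the pivot; it may be pinched from above or pushed from its side. The x axis points along the arm from pivot to handle
- pivot_axis (a point): point on the upright axis about which the tension arm turns, 48 mm above the bench; it belongs to the fixed grinder, whose x axis it carries (away from the operator's side of the grinder; y points along the base from the drive wheel to the idler end). The pivot's bolt and spring rise to 76 mm above the bench; the base plate is 150 x 300 mm, 14 mm high
- tension_arm (a joint): angle of the tension arm in rad: 0 relaxed against its front pin (at the start), growing as it is pushed back (anticlockwise from above, handle towards the drive wheel) to 0.60 at the rubber stop. The spring always pushes towards 0, with 0.5 N m at 0 and 1.05 N m at 0.60 (3.5 to 7 N at the handle). The ratchet clicks three times, last near 0.48, and holds the arm there if let go
- pawl (a joint): travel of the sprung pawl slider with the red knob in m: 0 fully forward between two teeth, about 0.003 when lifted on the tip of a tooth; it works by itself
- flux_dropper: brown dropper bottle, 33 mm across, 102 mm high, to be left alone; origin at its underside
- polish_pot: round pot with a red lid, 58 mm across, 50 mm high, to be left alone; origin at its underside
- screwdriver_red: red screwdriver, 183 mm long, 27 mm wide, 23 mm high, lying, to be left alone; origin at its underside
- steel_block: steel bench block 64 x 64 x 20 mm, to be left alone; origin at its underside
There are look-alikes about, which are no part of the job. What is shaped like the part that bears wheel_center but purple or yellow is not meant.

How it is judged:
By the outcome, as a careful person would: the job done as asked, in the order asked, and still so for the second after the job is handed in, while the arm keeps its last pose, push and grip.
It also fails if it takes over 45 s, if anything falls off the work surface, if the arm or the gripper's body presses on something with over 40 N, if the wrist force passes 120 N, or if a joint passes its speed limit or range.

## Working session

There is one attempt and no reset: what is moved stays moved. The work goes in short steps, Python scripts to look and compute and a tool call to move; the robot and the scene stay as the last step left them, time stands still between calls to the robot, and variables do not carry over. Pictures are saved under pics/ and viewed, on a budget of 10 in all, crops included, one or two more only if the job needs it, and the job is handed in when it is done.

Besides the shell and the picture viewer there is one more tool, called after "Emit:" as name(argument=value, ...) on one line, values as JSON. send_rows: Moves the arm, as the interface text tells. Its arguments: {"type":"object","properties":{"series":{"type":"string"},"newtons":{"type":"number"}},"required":["series"]}

```bash
mkdir -p pics; ls; python3 - <<'E'
from station import *
import cv2,numpy as np
np.set_printoptions(precision=4,suppress=True)
for n in("top","side"):
    cv2.imwrite(f"pics/{n}0.png",camera(n)[:,:,::-1]); print(n,camera_info(n))
print(get_obs())
E
```

```text
pics
top {'K': array([[413.8058,   0.    , 252.0771],
       [  0.    , 413.8058, 190.781 ],
       [  0.    ,   0.    ,   1.    ]]), 'R': array([[-0.0013, -1.    , -0.0097],
       [-0.9935,  0.0024, -0.1139],
       [ 0.1139,  0.0095, -0.9934]]), 't': array([0.1927, 0.5154, 1.0679])}
side {'K': array([[489.67  ,   0.    , 252.4865],
       [  0.    , 489.67  , 190.3263],
       [  0.    ,   0.    ,   1.    ]]), 'R': array([[ 0.9998, -0.0042, -0.0173],
       [-0.0174, -0.4364, -0.8996],
       [-0.0038,  0.8997, -0.4365]]), 't': array([-0.5119,  0.1504,  1.2418])}
{'time_s': 0.1, 'qpos': array([ 1.1564,  0.3004,  1.5215, -0.    ,  1.3207, -0.0666]), 'joint_vel': array([ 0.0012,  0.0005, -0.0031, -0.0011, -0.0013, -0.0024]), 'tau': array([  0.0005, -53.2642, -35.3281,   0.0709,   0.0235,  -0.0001]), 'ee_pos': array([0.1874, 0.5169, 0.2049]), 'eef_rot': array([-1.5707,  0.001 ,  1.223 ]), 'force': array([-0.075 , -0.3099, -0.6368]), 'moment': array([ 0.0254, -0.0141,  0.0403]), 'grip_width': 0.09407575216085928}
```

View pics/top0.png

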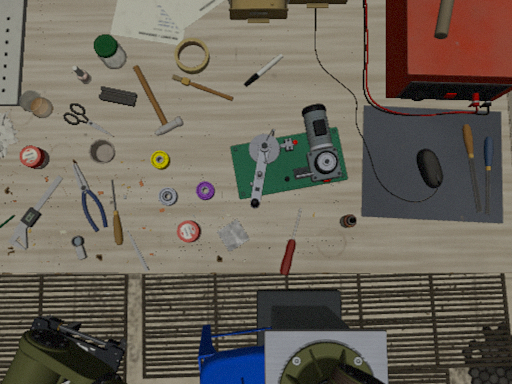

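View pics/side0.png

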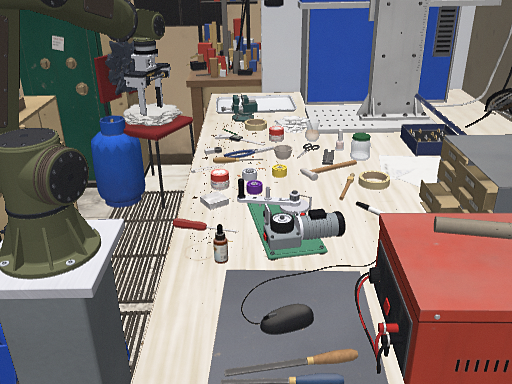

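```bash
cat > h.py <<'E'
from station import *
import cv2,numpy as np
np.set_printoptions(precision=4,suppress=True)
def proj(n,X):
    c=camera_info(n);p=c["K"]@(c["R"]@np.asarray(X,float)+c["t"]);return p[:2]/p[2]
def ray(n,uv,z):
    c=camera_info(n);d=c["R"].T@np.linalg.inv(c["K"])@np.array([*uv,1.]);o=-c["R"].T@c["t"]
    return o+d*(z-o[2])/d[2]
E
python3 - <<'E'
from h import *
a=cv2.imread("pics/top0.png")[125:265,145:365];b=cv2.imread("pics/side0.png")[150:275,165:355]
a=cv2.resize(a,None,fx=3.5,fy=3.5,interpolation=cv2.INTER_CUBIC);b=cv2.resize(b,None,fx=4,fy=4,interpolation=cv2.INTER_CUBIC)
cv2.imwrite("pics/topc.png",a);cv2.imwrite("pics/sidec.png",b)
for k,uv,z in(("wheel",(168,197),.028),("pivot",(264,148),.07),("handle",(255,203),.104),("pot",(188,231),.05),("drop",(348,220),.1)):print(k,ray("top",uv,z))
E
```

```text
wheel [0.4999 0.4155 0.028 ]
pivot [0.6226 0.1604 0.07  ]
handle [0.477  0.1839 0.104 ]
pot [0.4094 0.3572 0.05  ]
drop [ 0.4349 -0.0447  0.1   ]
```

View pics/topc.png

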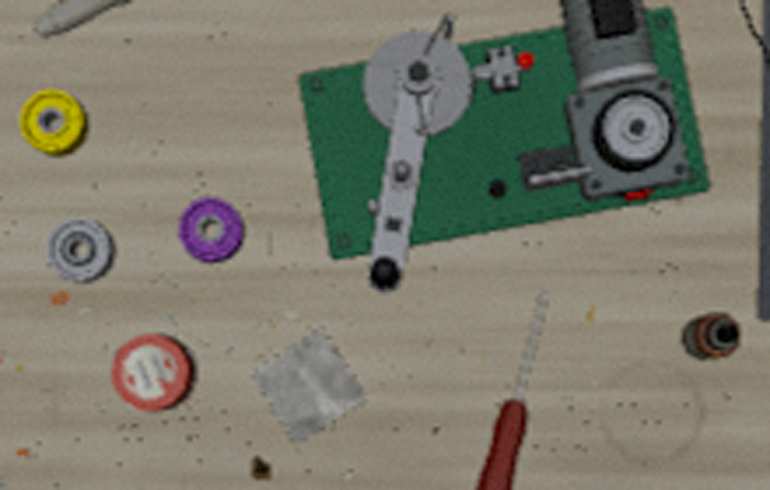

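View pics/sidec.png

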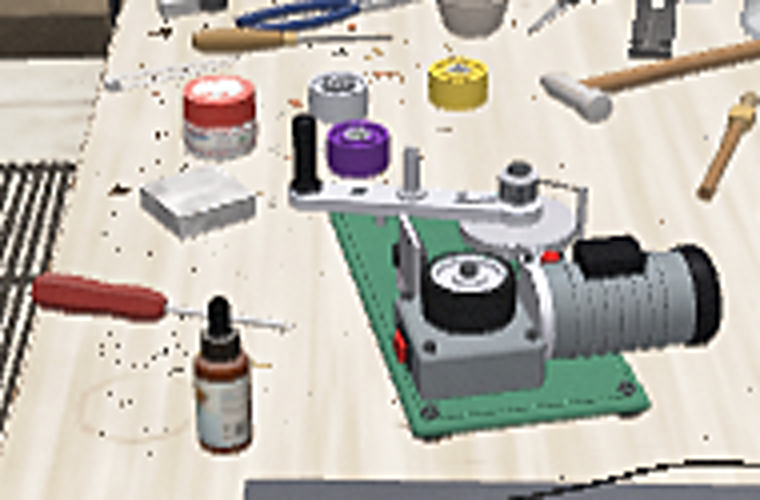

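```bash
python3 - <<'E'
from h import *
def tri(a,b):
    P=[(lambda c:c["K"]@np.c_[c["R"],c["t"]])(camera_info(n)) for n in("top","side")]
    X=cv2.triangulatePoints(P[0],P[1],np.array(a,float),np.array(b,float)).ravel();return X[:3]/X[3]
T=lambda x,y:(145+x/3.5-.36,125+y/3.5-.36)
S=lambda x,y:(165+x/4-.37,150+y/4-.37)
for n in("top","side"):
    c=camera_info(n);print(n,-c["R"].T@c["t"])
for k,a,b,z in(("wheel",(79,248),(340,83),.028),("spindle",(402,167),(411,150),.086),("handle",(386,270),(304,118),.104),("pivot",(419,70),(519,168),.076),("purple",(211,228),(358,135),.028),("yellow",(50,120),(459,70),.028)):
    print(k,"tri",tri(T(*a),S(*b)),"top",ray("top",T(*a),z)[:2],"side",ray("side",S(*b),z)[:2])
for k,p,z in(("block",(310,385),.02),("pot",(150,372),.05)): print(k,ray("top",T(*p),z))
# refine wheel: pixel patch
a=cv2.imread("pics/top0.png")[184:212,154:184];b=cv2.imread("pics/side0.png")[164:186,236:262]
c=cv2.imread("pics/top0.png")[160:215,240:275];d=cv2.imread("pics/side0.png")[172:207,232:280]
f=lambda i:cv2.resize(i,(390,290),interpolation=cv2.INTER_NEAREST)
cv2.imwrite("pics/ref.png",np.vstack([np.hstack([f(a),f(b)]),np.hstack([f(c),f(d)])]))
E
```

```text
top [0.3907 0.1813 1.1215]
side [ 0.5192 -1.0538  0.6684]
wheel tri [0.5045 0.4179 0.0272] top [0.504  0.4177] side [0.5049 0.4163]
spindle tri [0.556  0.1723 0.0828] top [0.5563 0.1724] side [0.5553 0.1654]
handle tri [0.481  0.1842 0.103 ] top [0.48   0.1841] side [0.4817 0.1822]
pivot tri [0.63   0.1595 0.0737] top [0.6301 0.1596] side [0.6291 0.1546]
purple tri [0.519  0.3175 0.027 ] top [0.519  0.3174] side [0.5189 0.3153]
yellow tri [0.6035 0.4427 0.0263] top [0.6029 0.4422] side [0.6034 0.4389]
block [0.4002 0.242  0.02  ]
pot [0.4096 0.3585 0.05  ]
```

View pics/ref.png

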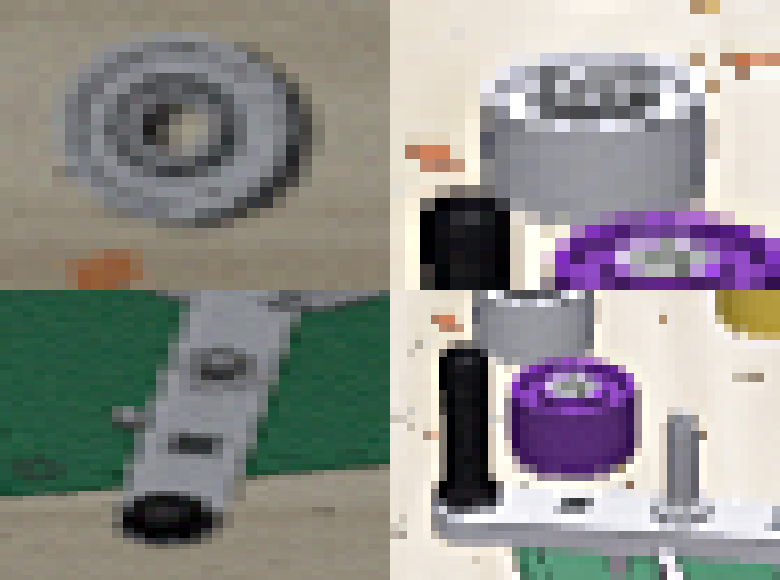

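```bash
cat >> h.py <<'E'
from scipy.spatial.transform import Rotation as Ro
def go(x,y,z,yaw):
    o=get_obs();R=Ro.from_euler("xyz",o["eef_rot"])
    T=Ro.from_euler("xyz",[-np.pi/2,0,np.radians(yaw)])
    print("turn",(R.inv()*T).as_rotvec(degrees=True)/5,"cm",R.inv().apply(np.array([x,y,z])-o["ee_pos"])*100)
    print("t",o["time_s"],"pos",o["ee_pos"],"rot",np.degrees(o["eef_rot"]),"F",o["force"],"w",o["grip_width"])
E
python3 - <<'E'
from h import *
go(.5045,.418,.09,80.6)
E
```

```text
turn [-0.0017 -2.1053 -0.0115] cm [  1.5258  11.4915 -33.1848]
t 0.1 pos [0.1874 0.5169 0.2049] rot [-89.997    0.0581  70.0734] F [-0.075  -0.3099 -0.6368] w 0.09407575216085928
```

The top view shows three wheel-shaped candidates: pale grey with a dark bearing ring at (167,196), purple at (205,190) and yellow at (160,159). The grey one fits the description and the close crop confirms it. The arm's pivot is at (264,145), the spindle at (259,173) and the handle at (255,202). Measured pivot-to-handle distance is 151 mm and the spindle is midway, as they should be.

Emit:
send_rows(series="0 -0.3 0 0.1 0.6 -2 0.5; 0 -0.6 0 0.3 1.8 -5.5 0.5; 0 -0.9 0 0.5 3.2 -9.5 0.5; 0 -1.2 0 0.7 4.6 -13.5 0.5; 0 -1.5 0 0.9 6 -17.5 0.5; 0 -1.8 0 1.1 7.5 -21.5 0.5; 0 -2 0 1.3 9 -25.5 0.5; 0 -2.1 0 1.4 10.5 -29.5 0.5; 0 -2.1 0 1.5 11.5 -32.3 0.5; 0 -2.1 0 1.53 11.5 -33.2 0.5")

```text
time_s: 0.93
ee_pos: [0.5077, 0.4151, 0.0869]
eef_rot: [-1.568, 0.003, 1.403]
force: [-0.3, -0.5, -0.9]
grip_width: 0.0704
```

```bash
python3 - <<'E'
from h import *
go(.5045,.418,.09,80.6)
i=camera("top")[160:250,120:230,::-1];j=camera("side")[60:200,180:320,::-1]
cv2.imwrite("pics/g1.png",np.hstack([cv2.resize(i,(440,360)),cv2.resize(j,(360,360))]))
E
```

```text
turn [-0.0289 -0.0444 -0.0378] cm [ 0.228  -0.3129  0.3614]
t 0.9333 pos [0.5077 0.4151 0.0869] rot [-89.8556   0.1891  80.3782] F [-0.2907 -0.4811 -0.9081] w 0.07041631328127192
```

View pics/g1.png

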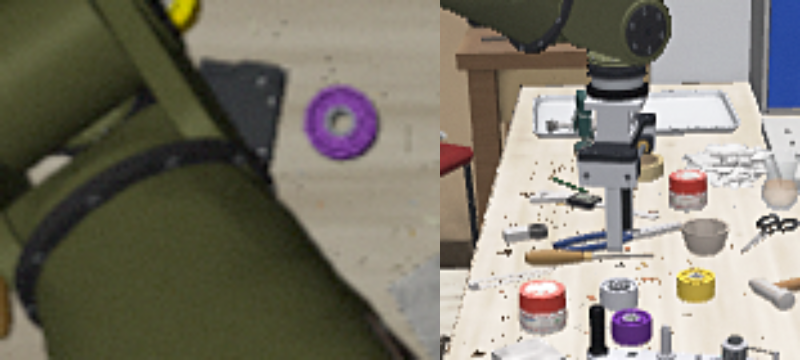

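The top view is blocked by the arm. The side view shows the tool above the grey wheel, with the wheel at about (249,171).

```bash
python3 - <<'E'
from h import *
go(.5045,.418,.004,80.6)
print(proj("side",get_obs()["ee_pos"]))
E
```

```text
turn [-0.0137 -0.0335 -0.0138] cm [0.0734 8.5319 0.1262]
t 1.0333 pos [0.5057 0.4172 0.0893] rot [-89.9317   0.069   80.4323] F [-0.1205  0.1148  0.4398] w 0.07058697625894356
[249.514  152.7892]
```

Emit:
send_rows(series="0 0 0 0 1.2 0 0.5; 0 0 0 0 2.8 0 0.5; 0 0 0 0 4.4 0 0.5; 0 0 0 0 6 0 0.5; 0 0 0 0 7.4 0 0.5; 0 0 0 0 8.2 0 0.5; 0 0 0 0 8.5 0 0.5; 0 0 0 0 8.5 0 0.5; 0 0 0 0 8.5 0 0.3; 0 0 0 0 8.5 0 0.1", newtons=20)

```text
time_s: 1.87
ee_pos: [0.5051, 0.4187, 0.0064]
eef_rot: [-1.572, -0.001, 1.406]
force: [-0.2, -0.2, -0.3]
grip_width: 0.0604
```

Emit:
send_rows(series="0 0 0 0 0 0 -0.2; 0 0 0 0 0 0 -0.2; 0 0 0 0 0 0 -0.2; 0 0 0 0 0 0 -0.2; 0 0 0 0 0 0 -0.2; 0 0 0 0 0 0 -0.2; 0 0 0 0 0 0 -0.2; 0 0 0 0 0 0 -0.2; 0 0 0 0 0 0 -0.2; 0 0 0 0 0 0 -0.2", newtons=20)

```text
time_s: 2.7
ee_pos: [0.5051, 0.4185, 0.0061]
eef_rot: [-1.571, -0.001, 1.406]
force: [-1.2, -0.5, 5.8]
grip_width: 0.0496
```

```bash
python3 - <<'E'
from h import *
go(.5045,.418,.18,80.6)
E
```

```text
turn [ 0.0077 -0.0056  0.0074] cm [ -0.0438 -17.3861   0.0373]
t 2.7 pos [0.5051 0.4185 0.0061] rot [-90.0387  -0.0369  80.5721] F [-1.1731 -0.487   5.7872] w 0.04964907603215495
```

```bash
python3 - <<'E'
from h import *
go(.556,.1725,.13,80.6)
E
```

```text
turn [ 0.0077 -0.0056  0.0074] cm [-23.4218 -12.395   -9.0613]
t 2.7 pos [0.5051 0.4185 0.0061] rot [-90.0387  -0.0369  80.5721] F [-1.1731 -0.487   5.7872] w 0.04964907603215495
```

Emit:
send_rows(series="0 0 0 0 -1 0 -0.2; 0 0 0 0 -3 0 -0.2; 0 0 0 0 -6 0 -0.2; 0 0 0 -0.7 -9 -0.3 -0.2; 0 0 0 -2.6 -11.5 -1 -0.2; 0 0 0 -5.5 -12.4 -2.1 -0.2; 0 0 0 -9 -12.4 -3.5 -0.2; 0 0 0 -12.5 -12.4 -4.8 -0.2; 0 0 0 -16 -12.4 -6.2 -0.2; 0 0 0 -19 -12.4 -7.4 -0.2")

```text
time_s: 3.53
ee_pos: [0.5467, 0.2165, 0.13]
eef_rot: [-1.571, 0.0, 1.406]
force: [0.5, 0.6, -1.5]
grip_width: 0.0492
```

Emit:
send_rows(series="0 0 0 -2 0 -0.75 -0.2; 0 0 0 -3.4 0 -1.3 -0.2; 0 0 0 -4.1 0 -1.55 -0.2; 0 0 0 -4.4 0 -1.65 -0.2; 0 0 0 -4.4 0 -1.65 -0.2; 0 0 0 -4.4 0 -1.65 -0.2; 0 0 0 -4.4 0 -1.65 -0.2; 0 0 0 -4.4 0 -1.65 -0.2; 0 0 0 -4.4 0 -1.65 -0.2; 0 0 0 -4.4 0 -1.65 -0.2")

```text
time_s: 4.37
ee_pos: [0.5556, 0.173, 0.1294]
eef_rot: [-1.571, 0.0, 1.407]
force: [-0.0, -0.1, -1.2]
grip_width: 0.0498
```

```bash
python3 - <<'E'
from h import *
go(.556,.1725,.13,80.6)
i=camera("top")[125:225,205:345,::-1];j=camera("side")[120:220,210:350,::-1]
cv2.imwrite("pics/g2.png",np.vstack([cv2.resize(i,(420,300)),cv2.resize(j,(420,300),interpolation=cv2.INTER_CUBIC)]))
cv2.imwrite("pics/s2full.png",camera("side")[:,:,::-1])
E
```

```text
turn [-0.0008  0.0006 -0.0003] cm [-0.044  -0.0591 -0.0448]
t 4.3667 pos [0.5556 0.173  0.1294] rot [-89.9958   0.0014  80.603 ] F [-0.0497 -0.0542 -1.2438] w 0.04980597842351212
```

View pics/g2.png

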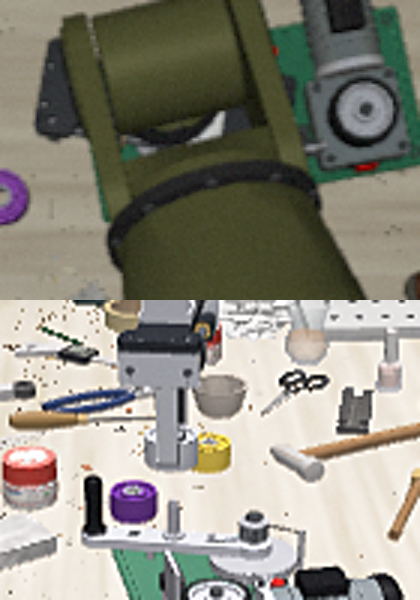

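The side view shows the wheel in the fingers at about (267,170), straight above the spindle at (268,180). I'll compare the two numerically.

```bash
python3 - <<'E'
from h import *
g=cv2.cvtColor(cv2.imread("pics/s2full.png"),cv2.COLOR_BGR2GRAY)
for r in range(163,178,2): print(r,g[r,252:284])
print()
for r in range(184,200,2): print(r,g[r,258:278])
for z in(.123,.151,.086,.06): print(z,proj("side",[.5555,.172,z]),proj("side",[.5805,.172,z]),proj("side",[.5305,.172,z]))
E
```

```text
163 [245 239 238 242 232 233 236 247 194 163 167 154 158 157 157 157 159 111
 121 117 167 154 246 243 242 234 226 235 230 236 235 235]
165 [239 240 239 242 243 245 201 251 227 255 160 154 156 154 156 158 161 131
 158  29 255 255 225 244 185 167 206 189 177 144 191 218]
167 [239 239 241 243 236 253 125 109  97 193 167 156 157 157 158 160 165 105
 165 255 209  92 130 115 199 202 138 140 130 175 180 218]
169 [240 244 235 246 250 250  87 126 136 140 174 155 156 157 155 158 164  73
 166 156 152 144 137 124 181 160 179 179 184 147 196 240]
171 [240 218 245 246 162 255 137 124 138 143 173 155 156 157 157 159 163  77
 167 155 150 142 137 122 154 154 153 155 156 155 153 151]
173 [239 242 241 241 243 250 131 116 133 142 216 151 158 159 156 159 162  76
 163 153 148 142 134 113 153 153 158 155 158 154 151 148]
175 [239 239 239 238 237 239 248 168 130 143 128 112 113 117 115 115 118 121
 153 145 139 138 127 135 149 151 155 153 154 153 151 142]
177 [239 239 238 237 235 234 235 236 243 249 219 240 222 194 194 190 212 213
 212 223 252 251 206 234 187 188 175 177 185 183 205 201]

184 [ 68 117 104  7
[... 237 characters left out ...]
234]
190 [ 66  62  56  34 157 251 247 223 110 140 134 108 253 241 239 242 239 238
 236 234]
192 [ 53  46  53 138 253 240 243 221 111 138 133 104 249 238 238 241 240 239
 237 235]
194 [170 253 251 234 240 236 243 220 114 140 129 100 251 239 239 241 241 240
 236 236]
196 [237 232 233 236 241 240 230 206 114 135 128 102 233 241 240 240 245 240
 237 236]
198 [239 238 238 239 240 246 147 216 190 201 170 219 193 157 244 238 237 238
 238 240]
0.123 [267.3235 173.8916] [276.4541 173.7314] [258.1942 174.0517]
0.151 [267.2812 164.4569] [276.4958 164.2946] [258.0679 164.6191]
0.086 [267.3782 186.0982] [276.4001 185.9408] [258.3575 186.2555]
0.06 [267.4159 194.5035] [276.363 194.348] [258.47   194.6589]
```

Emit:
send_rows(series="0 0 0 0 0.5 -0.18 -0.2; 0 0 0 0 1.2 -0.18 -0.2; 0 0 0 0 2 -0.18 -0.2; 0 0 0 0 2.8 -0.18 -0.2; 0 0 0 0 3.4 -0.18 -0.2; 0 0 0 0 3.8 -0.18 -0.2; 0 0 0 0 4.2 -0.18 -0.2; 0 0 0 0 4.6 -0.18 -0.2; 0 0 0 0 4.8 -0.18 -0.2; 0 0 0 0 4.8 -0.18 -0.2")

```text
time_s: 5.35
ee_pos: [0.5574, 0.1723, 0.0811]
eef_rot: [-1.57, 0.0, 1.406]
force: [0.9, -0.0, -2.2]
grip_width: 0.0497
```

```bash
python3 - <<'E'
from h import *
go(.5574,.1727,.058,80.6)
o=get_obs();print(o["moment"])
cv2.imwrite("pics/s3full.png",camera("side")[:,:,::-1])
g=cv2.cvtColor(cv2.imread("pics/s3full.png"),cv2.COLOR_BGR2GRAY)
for r in range(176,200,2): print(r,g[r,252:284])
E
```

```text
turn [-0.005  -0.005  -0.0023] cm [0.0404 2.3051 0.0034]
t 5.35 pos [0.5574 0.1723 0.0811] rot [-89.9749   0.0116  80.5752] F [ 0.9064 -0.0297 -2.2267] w 0.0496677635150908
[-0.0052  0.0105 -0.0059]
176 [241 239 238 237 237 236 235 233 237 244 222 146 154 159 157 159 163 158
  46  24 107 177 144 158 146 150 148 150 153 152 154 143]
178 [242 243 241 241 237 237 235 232 241 246 212 153 156 157 158 158 158 148
 190 202 248 249 250 247 245 243 243 241 240 237 238 236]
180 [162 132 126 125 135 163 203 255 225 159 169 151 157 157 161 159 158 146
 253  99 162 200 134 249 242 235 234 232 231 230 231 230]
182 [181 175 159 202 125 107  67  57 255 254 214 154 158 159 157 157 160 150
  68  66 108 255 252 225 138 152 239 233 232 232 230 228]
184 [170 187 194 115 175 120  66 114 131 135  87 161 161 158 158 160 162 147
 202 232 121 142 137 126 148 250 238 232 232 230 231 228]
186 [ 85 105 114 106 103  88  66 125 133 144 102 165 158 158 159 159 159 146
 147 162 155 149 142 131 144 249 237 232 231 231 232 230]
188 [ 64  68  67  70  70  63  56 119 137 144 106 165 162 157 159 158 160 148
 147 158 153 148 139 126 146 247 238 235 233 230 232 231]
190 [ 66  68  69  64  66  66  58  83 139 142 148 143 145 143 156 155 156 141
 146 154 149 144 131 120 233 240 236 235 234 232 230 229]
192 [ 64  64  66  66  63  59  56  45  39 152 167 151 143 142 136 144 144 125
 150 154 156 163 216 251 242 237 237 236 233 232 231 229]
194 [154 121 121 121 117 179 171 253 251 236 243 241 250 224 113 137 131 104
 253 245 243 243 243 241 239 237 236 235 235 233 231 229]
196 [255 248 247 247 240 255 238 232 234 238 241 240 233 207 113 137 128 102
 235 242 241 241 245 241 237 238 236 240 238 235 232 228]
198 [200 135 144 132 230 246 240 240 240 240 241 247 151 216 192 204 169 220
 194 161 245 239 238 239 239 240 247 188 153 180 251 246]
```

The wheel's underside is at 75 mm, 11 mm below the spindle tip, with almost no force, so the spindle is in the bore. I'll continue down.

Emit:
send_rows(series="0 0 0 0 0.3 0 -0.2; 0 0 0 0 0.7 0 -0.2; 0 0 0 0 1.1 0 -0.2; 0 0 0 0 1.4 0 -0.2; 0 0 0 0 1.7 0 -0.2; 0 0 0 0 1.9 0 -0.2; 0 0 0 0 2.1 0 -0.2; 0 0 0 0 2.2 0 -0.2; 0 0 0 0 2.25 0 -0.2; 0 0 0 0 2.25 0 -0.2")

```text
time_s: 6.23
ee_pos: [0.5575, 0.1723, 0.0589]
eef_rot: [-1.571, 0.0, 1.406]
force: [0.5, -0.0, -2.1]
grip_width: 0.0495
```

```bash
python3 - <<'E'
from h import *
go(.5574,.1727,.058,80.6)
E
```

```text
turn [ 0.     -0.0053 -0.0001] cm [0.0335 0.0914 0.0194]
t 6.2333 pos [0.5575 0.1723 0.0589] rot [-90.0002   0.0003  80.5736] F [ 0.458  -0.0353 -2.0572] w 0.0495095094599628
```

Emit:
send_rows(series="0 0 0 0 0.05 0 -0.2; 0 0 0 0 0.1 0 -0.2; 0 0 0 0 0.14 0 -0.2; 0 0 0 0 0.16 0 -0.2; 0 0 0 0 0.16 0 -0.2; 0 0 0 0 0.16 0 -0.2; 0 0 0 0 0.16 0 -0.2; 0 0 0 0 0.16 0 -0.2; 0 0 0 0 0.16 0 -0.2; 0 0 0 0 0.16 0 -0.2")

```text
time_s: 7.07
ee_pos: [0.5577, 0.1724, 0.058]
eef_rot: [-1.571, -0.0, 1.406]
force: [-2.5, -0.5, 4.7]
grip_width: 0.0494
```

Emit:
send_rows(series="0 0 0 0 -0.05 0 0; 0 0 0 0 -0.05 0 0.2; 0 0 0 0 -0.05 0 0.4; 0 0 0 0 -0.05 0 0.4; 0 0 0 0 -0.05 0 0.4; 0 0 0 0 -0.05 0 0.4; 0 0 0 0 -1 0 0.4; 0 0 0 0 -3 0 0.4; 0 0 0 0 -6 0 0.4; 0 0 0 0 -9 0 0.4")

```text
time_s: 7.9
ee_pos: [0.5571, 0.1722, 0.1487]
eef_rot: [-1.57, 0.0, 1.406]
force: [0.7, -0.3, 0.1]
grip_width: 0.0657
```

```bash
python3 - <<'E'
from h import *
go(.482,.1845,.14,80.6)
j=camera("side");i=camera("top")
cv2.imwrite("pics/s4.png",j[:,:,::-1])
j=j[150:220,225:315,::-1]
cv2.imwrite("pics/g4.png",cv2.resize(j,(720,560),interpolation=cv2.INTER_CUBIC))
for z in(.052,.08,.086,.066):print(z,proj("side",[.556,.172,z]))
E
```

```text
turn [-0.0108 -0.0056 -0.0048] cm [-0.0195  0.8793  7.6118]
t 7.9 pos [0.5571 0.1722 0.1487] rot [-89.9462   0.0241  80.5722] F [ 0.6553 -0.3275  0.1139] w 0.06567599716045705
0.052 [267.6058 197.0586]
0.08 [267.567  188.0472]
0.086 [267.5586 186.0951]
0.066 [267.5865 192.5731]
```

View pics/g4.png

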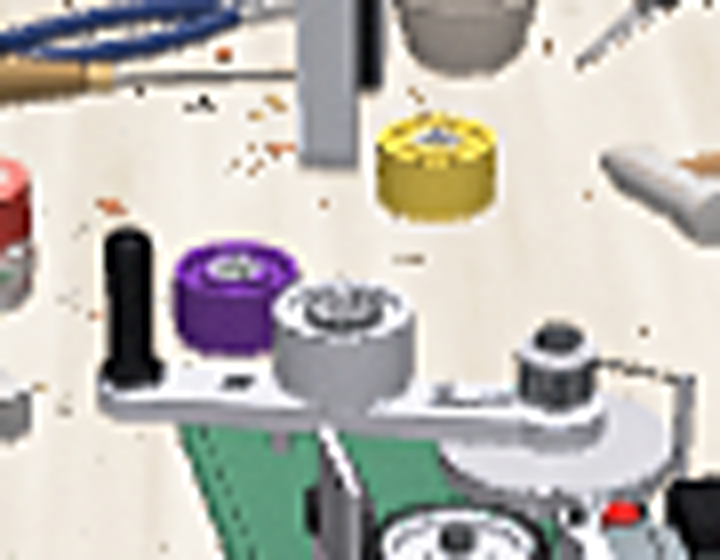

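The side view shows the wheel sitting flat on the arm. Its centre is at about (268,192), where a home wheel projects (267.6,192.6), and the spindle tip shows in the bore. Next I'll take the handle at (241,185).

Emit:
send_rows(series="0 0 0 0 0 1 0; 0 0 0 0 0 3 0; 0 0 0 0 0 5 0; 0 0 0 0 0 6.8 0; 0 0 0 0 0 7.6 0; 0 0 0 0 0 7.6 0; 0 0 0 0 0.5 7.6 0; 0 0 0 0 1.5 7.6 0; 0 0 0 0 2.5 7.6 0; 0 0 0 0 2.8 7.6 0")

```text
time_s: 8.83
ee_pos: [0.4821, 0.1843, 0.1168]
eef_rot: [-1.568, 0.001, 1.406]
force: [0.9, -0.6, -0.3]
grip_width: 0.0469
```

```bash
python3 - <<'E'
from h import *
go(.4815,.184,.065,80.6)
j=camera("side")[130:210,205:305,::-1]
cv2.imwrite("pics/g5.png",cv2.resize(j,(700,560),interpolation=cv2.INTER_CUBIC))
E
```

```text
turn [-0.0321 -0.0105 -0.0159] cm [-0.0338  5.1804  0.0413]
t 8.8333 pos [0.4821 0.1843 0.1168] rot [-89.8396   0.0795  80.5475] F [ 0.9225 -0.5661 -0.3482] w 0.046911392521006005
```

View pics/g5.png

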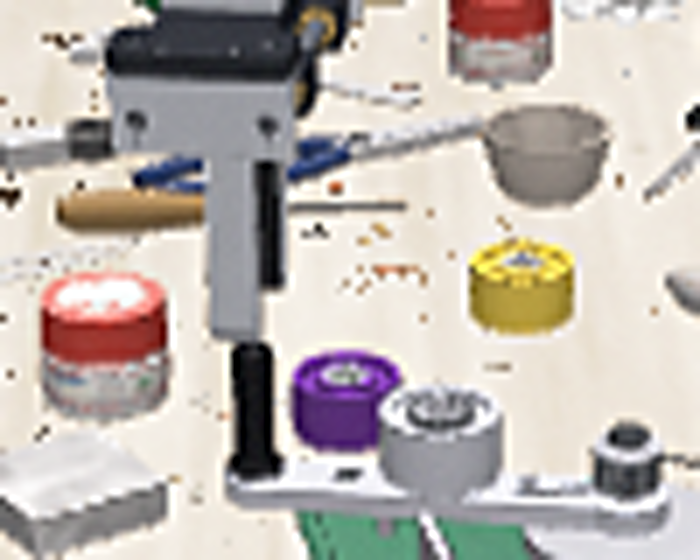

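The near finger at (239,177), half a jaw's width off centre, lines up with the handle top at (241,180). I'll descend and pinch.

Emit:
send_rows(series="0 0 0 0 0.5 0 0; 0 0 0 0 1.3 0 0; 0 0 0 0 2.2 0 0; 0 0 0 0 3.1 0 0; 0 0 0 0 4 0 0; 0 0 0 0 4.8 0 0; 0 0 0 0 5.2 0 0; 0 0 0 0 5.2 0 0; 0 0 0 0 5.2 0 -0.3; 0 0 0 0 5.2 0 -0.5", newtons=25)

```text
time_s: 9.72
ee_pos: [0.4828, 0.1848, 0.0677]
eef_rot: [-1.571, -0.0, 1.406]
force: [0.5, 0.3, 0.0]
grip_width: 0.0369
```

Emit:
send_rows(series="0 0 0 0 0 0 -0.8; 0 0 0 0 0 0 -0.9; 0 0 0 0 0 0 -0.9; 0 0 0 0 0 0 -0.9; 0 0 0 0 0 0 -0.9; 0 0 0 0 0 0 -0.9; 0 0 0 0 0 0 -0.9; 0 0 0 0 0 0 -0.9; 0 0 0 0 0 0 -0.9; 0 0 0 0 0 0 -0.9", newtons=25)

```text
time_s: 10.55
ee_pos: [0.4826, 0.1848, 0.0676]
eef_rot: [-1.571, -0.0, 1.406]
force: [-0.6, -2.0, 5.8]
grip_width: 0.0167
```

```bash
cat > arc.py <<'E'
from h import *
P=np.array([.63,.1598])
def arc(angs):
    o=get_obs();R=Ro.from_euler("xyz",o["eef_rot"]);p=o["ee_pos"];d=p[:2]-P
    r=np.hypot(*d);a0=np.arctan2(d[1],d[0]);print("r",r,"arm deg",np.degrees(a0),"t",o["time_s"],p,"F",o["force"],"w",o["grip_width"])
    for a in angs:
        n=np.r_[P+.150*np.array([np.cos(a0+a),np.sin(a0+a)]),p[2]]
        n[:2]+=d*(1-.150/r)
        print(round(a,3),"turn y",-np.degrees(a)/5,"cm",R.inv().apply(n-p)*100)
E
python3 - <<'E'
from arc import *
arc(np.arange(1,10)*.07)
E
```

```text
r 0.14945294225247135 arm deg 170.38358309770587 t 10.55 [0.4826 0.1848 0.0676] F [-0.5768 -1.9585  5.8301] w 0.01671566592569369
0.07 turn y -0.8021409131831525 cm [-1.0493 -0.     -0.0333]
0.14 turn y -1.604281826366305 cm [-2.0936 -0.0001 -0.1399]
0.21 turn y -2.4064227395494577 cm [-3.128  -0.0001 -0.3193]
0.28 turn y -3.20856365273261 cm [-4.1472 -0.0001 -0.5706]
0.35 turn y -4.010704565915763 cm [-5.1464 -0.     -0.8925]
0.42 turn y -4.8128454790989155 cm [-6.1207  0.     -1.2836]
0.49 turn y -5.614986392282068 cm [-7.0651  0.0001 -1.7418]
0.56 turn y -6.41712730546522 cm [-7.9753  0.0002 -2.265 ]
0.63 turn y -7.219268218648374 cm [-8.8466  0.0003 -2.8506]
```

Emit:
send_rows(series="0 -0.3 0 -0.4 0 0 -0.9; 0 -0.6 0 -0.8 0 -0.02 -0.9; 0 -0.9 0 -1.2 0 -0.04 -0.9; 0 -1.25 0 -1.65 0 -0.09 -0.9; 0 -1.6 0 -2.1 0 -0.14 -0.9; 0 -2 0 -2.6 0 -0.22 -0.9; 0 -2.4 0 -3.13 0 -0.32 -0.9; 0 -2.8 0 -3.64 0 -0.44 -0.9; 0 -3.2 0 -4.15 0 -0.57 -0.9; 0 -3.2 0 -4.15 0 -0.57 -0.9")

```text
time_s: 11.38
ee_pos: [0.4814, 0.143, 0.0676]
eef_rot: [-1.571, -0.001, 1.687]
force: [-2.8, 4.9, 4.9]
grip_width: 0.0166
```

```bash
python3 - <<'E'
from arc import *
arc(np.arange(1,9)*.05)
E
```

```text
r 0.14955069622938055 arm deg -173.56272351138455 t 11.3833 [0.4814 0.143  0.0676] F [-2.8274  4.9427  4.9075] w 0.016619692594549998
0.05 turn y -0.5729577951308233 cm [-0.7498 -0.0008 -0.0157]
0.1 turn y -1.1459155902616467 cm [-1.4978 -0.0016 -0.0688]
0.15 turn y -1.7188733853924698 cm [-2.2422 -0.0024 -0.1593]
0.2 turn y -2.2918311805232934 cm [-2.9812 -0.0031 -0.2868]
0.25 turn y -2.864788975654116 cm [-3.7129 -0.0039 -0.4511]
0.3 turn y -3.4377467707849396 cm [-4.4355 -0.0046 -0.6518]
0.35 turn y -4.010704565915763 cm [-5.1471 -0.0053 -0.8883]
0.4 turn y -4.583662361046587 cm [-5.8461 -0.006  -1.1602]
```

Emit:
send_rows(series="0 -0.35 0 -0.45 0 -0.01 -0.9; 0 -0.7 0 -0.9 0 -0.03 -0.9; 0 -1.15 0 -1.5 0 -0.07 -0.9; 0 -1.7 0 -2.24 0 -0.16 -0.9; 0 -2.1 0 -2.7 0 -0.23 -0.9; 0 -2.5 0 -3.2 0 -0.33 -0.9; 0 -2.9 0 -3.7 0 -0.45 -0.9; 0 -3.2 0 -4.1 0 -0.55 -0.9; 0 -3.4 0 -4.4 0 -0.64 -0.9; 0 -3.4 0 -4.4 0 -0.64 -0.9")

```text
time_s: 12.22
ee_pos: [0.4926, 0.1002, 0.0675]
eef_rot: [-1.571, -0.001, 1.983]
force: [-5.3, 5.9, 6.3]
grip_width: 0.0166
```

```bash
python3 - <<'E'
from arc import *
arc([.02,.03,.04,.05])
E
```

```text
r 0.14972897565371643 arm deg -156.56090749147592 t 12.2167 [0.4926 0.1002 0.0675] F [-5.3245  5.9421  6.2736] w 0.01664560951006259
0.02 turn y -0.2291831180523293 cm [-0.3    -0.0003 -0.0021]
0.03 turn y -0.3437746770784939 cm [-0.45   -0.0005 -0.0054]
0.04 turn y -0.4583662361046586 cm [-0.5999 -0.0007 -0.0102]
0.05 turn y -0.5729577951308233 cm [-0.7497 -0.0009 -0.0164]
```

Emit:
send_rows(series="0 -0.1 0 -0.1 0 0 -0.9; 0 -0.15 0 -0.2 0 0 -0.9; 0 -0.2 0 -0.28 0 0 -0.9; 0 -0.25 0 -0.35 0 0 -0.9; 0 -0.3 0 -0.42 0 0 -0.9; 0 -0.35 0 -0.48 0 -0.01 -0.9; 0 -0.35 0 -0.5 0 -0.01 -0.9; 0 -0.35 0 -0.5 0 -0.01 -0.9; 0 -0.35 0 -0.5 0 -0.01 -0.9; 0 -0.35 0 -0.5 0 -0.01 -0.9")

```text
time_s: 13.05
ee_pos: [0.4943, 0.0965, 0.0675]
eef_rot: [-1.57, -0.002, 2.013]
force: [-7.4, 8.0, 8.0]
grip_width: 0.0165
```

```bash
python3 - <<'E'
from arc import *
arc([.01,.02,.03])
E
```

```text
r 0.14975701858996562 arm deg -154.9900771599701 t 13.05 [0.4943 0.0965 0.0675] F [-7.3839  8.0347  7.9951] w 0.01646120027928506
0.01 turn y -0.11459155902616465 cm [-0.15   -0.0003  0.0001]
0.02 turn y -0.2291831180523293 cm [-0.3    -0.0006 -0.0014]
0.03 turn y -0.3437746770784939 cm [-0.45   -0.0009 -0.0043]
```

Emit:
send_rows(series="0 0 0 -0.05 0 0 -0.9; 0 0 0 -0.1 0 0 -0.9; 0 0 0 -0.15 0 0 -0.9; 0 0 0 -0.2 0 0 -0.9; 0 0 0 -0.25 0 0 -0.9; 0 0 0 -0.25 0 0 -0.9; 0 0 0 -0.25 0 0 -0.9; 0 0 0 -0.25 0 0 -0.9; 0 0 0 -0.25 0 0 -0.9; 0 0 0 -0.25 0 0 -0.9", newtons=35)

```text
time_s: 13.88
ee_pos: [0.4946, 0.0958, 0.0675]
eef_rot: [-1.57, -0.005, 2.013]
force: [-12.9, 20.9, 10.5]
grip_width: 0.0162
```

```bash
python3 - <<'E'
from arc import *
arc([])
i=camera("top")[110:250,190:390,::-1];j=camera("side")[140:240,190:340,::-1]
cv2.imwrite("pics/g6.png",np.hstack([cv2.resize(i,(400,280)),cv2.resize(j,(400,280),interpolation=cv2.INTER_CUBIC)]))
a=np.radians(205);c=P+.075*np.array([np.cos(a),np.sin(a)]);print(c,proj("side",[*c,.066]))
E
```

```text
r 0.14981319118360026 arm deg -154.6932067545402 t 13.8833 [0.4946 0.0958 0.0675] F [-12.8799  20.9025  10.4948] w 0.016201483223057277
[0.562  0.1281] [270.3293 199.6755]
```

View pics/g6.png

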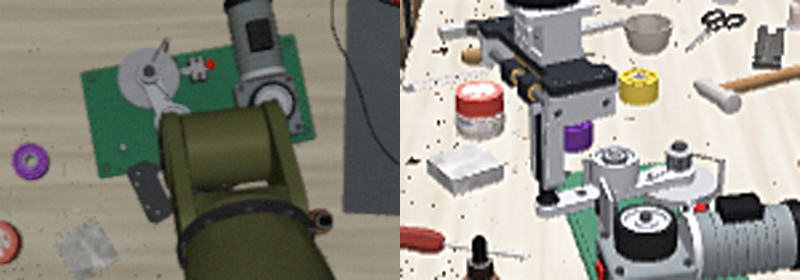

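The side view shows the arm swung back with the wheel seated at about (269,199), predicted (270,200), and the fingers round the handle. The last 2.5 mm of commanded travel moved it only 0.7 mm while the force rose to about 24 N, so it is on the stop. I'll ease off slightly and check that it holds.

Emit:
send_rows(series="0 0 0 0.05 0 0 -0.9; 0 0 0 0.08 0 0 -0.9; 0 0 0 0.08 0 0 -0.9; 0 0 0 0.08 0 0 -0.9; 0 0 0 0.08 0 0 -0.9; 0 0 0 0.08 0 0 -0.9; 0 0 0 0.08 0 0 -0.9; 0 0 0 0.08 0 0 -0.9; 0 0 0 0.08 0 0 -0.9; 0 0 0 0.08 0 0 -0.9")

```text
time_s: 14.82
ee_pos: [0.4945, 0.096, 0.0675]
eef_rot: [-1.57, -0.004, 2.013]
force: [-11.7, 17.0, 10.4]
grip_width: 0.0164
```

```bash
python3 - <<'E'
from arc import *
arc([])
a=cv2.imread("pics/top0.png").astype(int);b=camera("top")[:,:,::-1].astype(int);s0=cv2.imread("pics/side0.png").astype(int);s=camera("side")[:,:,::-1].astype(int)
for k,(x,y,w,h) in dict(pot=(172,215,30,30),block=(215,218,35,32)).items(): print(k,"top diff",abs(a-b)[y:y+h,x:x+w].mean())
for k,(x,y,w,h) in dict(pot=(208,165,24,28),block=(198,190,30,22),driver=(172,215,40,18),dropper=(212,222,20,42)).items(): print(k,"side diff",abs(s0-s)[y:y+h,x:x+w].mean())
E
```

```text
r 0.14979316461808062 arm deg -154.79398451992597 t 14.8167 [0.4945 0.096  0.0675] F [-11.6994  17.0223  10.3655] w 0.01640174814472877
pot top diff 9.52
block top diff 9.983630952380953
pot side diff 11.544146825396826
block side diff 5.465151515151515
driver side diff 5.092592592592593
dropper side diff 4.870238095238095
```

```bash
python3 -c "
from station import *
print(hand_in())"
```

```text
the job is handed in; nothing more can be done
None
```

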